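Weigh out a portion of pasta nests on the kitchen scale

ROBOT

A 6-joint arm with a two-finger parallel gripper is mounted at the origin on the work surface. World frame = base frame: x ahead of the robot, y to its left, z up, the work surface at z = 0. Lengths are in mm, angles in degrees, forces in N, time in s.
With the tool pointing down it reaches from about 300 to 850 mm from the base axis. Payload 4.2 kg.
Tool frame: the origin (TCP) lies on the centre line of the jaws, within the pads' length; the fingertips stand 14 mm ahead of it and the grasp point (between the pads) lies 5 mm behind it; z points along the fingers, y is the line along which they close (so a half turn about z gives the same grasp; the last joint's range is limited). The gripper opens to 91 mm and grips with 3 to 60 N. Pads are 32 mm wide; open, the fingers measure 118 mm over their backs; the gripper's body (76 mm by 178 mm) begins 60 mm behind the grasp point.
Start: joints at [-67.953, 18.312, 89.639, -0, 72.044, -1.146], TCP at [226.459, -528.543, 227.976] pointing down, gripper open.
Joint ranges: [-177.97, 177.97], [-48.28, 115.42], [12.27, 149.76], [-77.06, 257.06], [2.81, 150.46], [-146.56, 146.56]. Speed limits (degrees/s): [147.25, 147.25, 180, 180, 180, 180].

INTERFACE

Orientations are given as [roll, pitch, yaw] about the fixed x, y, z axes, in that order (R = Rz(yaw) Ry(pitch) Rx(roll)).
In Python, from workcell import env gives the robot as it stands.
- The arm moves only by the tool arm_command, never from a script. Its argument "motion" is a list of rows, each an object with "offset": the shift along the tool's x, y, z in m, a list of three; "spin": the turn about the tool's z in rad. In form: [{"offset": [tx, ty, tz], "spin": spin}, ...]. A call has 1 to 5 rows; each row shifts and turns the commanded pose from where the row before left it, along the tool's axes as they then stand; what a row does not reach is not made up. A row lasts 1/8 s, in which the tool goes at most 62.5 mm and 10.7 degrees, less where a joint would pass 70% of its speed; a pose out of reach is approached as far as the arm can. A call with a gripper value outside its range is refused whole. "jaw" is the finger opening in m, from 0 to 0.0912, set as the call begins (left out, the last holds). The fingers move at their own pace and stop on an object; "newtons" is the grip in N (left out, the last holds). Time passes only in rows, so rows that do not move let the fingers close. It gives the time, the measured TCP pose, the force, the opening and the grip force at its end, in the units of the state.
- env.state(): the state, without advancing time (a new reading comes with each control period).
- env.grab_frame(name): name is "scene" or "top"; returns (picture, depth): 420x560x3 uint8, blue, green, red; 420x560 float32, mm along the optical axis (not along the pixel's ray), 0 where there is no reading.
- env.camera_model(name): a dict with "fx", "fy", "cx", "cy" (pixels), "eye" and "rotation" of the camera in the world. Camera axes: x right, y down, z forward; pixel columns grow to the right and rows downward; lengths in mm; the calibration is good to about 2 mm. A picture is of the moment at which its call begins. camera_model takes no time and is no camera call.
- env.job_done(): hands the job in; it is judged then, once.
Trained networks look in the newest picture that a camera, given by its name, has taken for a name from the list of things; names that differ only in an ending like _2 or _b are one class to them, and where a whole thing is asked for, a point or a joint stands for the part that bears it (a point fixed in the world has none). Each returns a list of dicts, best first, with "score" (0 to 1); they miss things now and then, are a little off and sometimes report something else, mostly with a low value. They report only what shows in the picture. A call takes as long as a camera call. They do not tell look-alikes from the thing itself.
- env.boxes_of(camera, target): "bbox" ([left, top, right, bottom] in pixels, round what is visible of it).
- env.pinpoint(camera, target): "location" ([column, row] in pixels: a listed point, or the origin of a listed thing).
The state is a dict: "time_s": time; "qpos": joint angles; "qvel": joint speeds; "effort": joint torques, N m; "ee_pos": TCP position; "ee_rot": TCP orientation; "force": force on the tool from outside, world axes, zero at the start; "torque": the same for the moment, N m; "gripper_width": finger opening in mm; "gripper_force": force on a finger pad.
Only numpy, scipy, OpenCV 4.12 (cv2) and the standard library are available. Lean on these libraries where they do the work, as an engineer would, in place of code of your own. Each camera call takes 0.05 s, during which the arm holds its last target. There are 200 camera calls.

TASK

The steel shaker was left on the kitchen scale: stand it upright on the dark spice board. Then weigh out the pasta: put nests from the chopping board on the scale's plate one at a time until the dial's pointer reaches or passes the triangular marker, and then add no more. Leave the pointer settled, the spare nests on the chopping board and the other kitchen things where they are.

Things in the scene. Friction and masses are not known exactly. Their poses are not given: they have to be found in the camera images.
- pointer (a joint): Black 65 mm needle of the kitchen scale's sloping dial, which lies 187 mm beyond the plate's centre. Radians: 0 with an empty plate (needle towards the plate), growing clockwise seen facing the dial, 0.0209 per gram (about 0.6 per nest), at most 4.18. Moved only by the load on the plate; settles half a second after release
- marker (a joint): Target marker on the dial: a dark steel triangle at the dial's rim, pointing to the dial's centre. Same zero, direction and units as the pointer; between 1.05 and 1.5 rad. It cannot be moved. The target is met when the pointer's value is at or above the marker's
- pointer_tip (a point): End of the pointer, 65 mm from the dial's centre
- marker_tip (a point): Inner point of the triangular marker, 65 mm from the dial's centre. Its y axis is tangent to the dial, clockwise
- plate_center (a point): Centre of the upper face of the scale's flat round steel plate: 200 mm in diameter, 6 mm thick, no rim, 82 mm above the counter when empty. It sinks 0.06 mm per gram, at most 12 mm. z up; x towards the dial (the whole scale stands turned by a little)
- shaker_center (a point): Steel salt shaker, upright cylinder 48 mm in diameter and 83 mm high with a rounded top, about 140 g, standing on the plate at the start. Point at its centre, half-way up (41.5 mm above its base); z along its axis
- spice_board: Dark wooden spice board, fixed: 150 mm (its x) by 220 mm (its y), 12 mm thick. Origin at the centre of its underside, on the counter. A low round herb tin (58 mm in diameter, 48 mm high) stands on its +y half
- spice_place (a point): Middle of the free half of the spice board, on its upper face, 55 mm from the board's centre towards its -y; the board's axes
- nest_board: Light wooden chopping board, fixed: 230 by 230 mm, 12 mm thick. Origin at the centre of its underside. Four pasta nests stand on it, in two rows about 100 mm apart. The spice board and the chopping board lie on either side of the scale, either way round
- nest1_center (a point): Pasta nest: dried pasta ribbon coiled into a stiff round nest 52 mm in diameter and 34 mm high, 25 to 36 g (unlike by weight, alike in looks). Point at its centre, half-way up; z up. Starts on the chopping board
- nest2_center (a point): Pasta nest: dried pasta ribbon coiled into a stiff round nest 52 mm in diameter and 34 mm high, 25 to 36 g (unlike by weight, alike in looks). Point at its centre, half-way up; z up. Starts on the chopping board
- nest3_center (a point): Pasta nest: dried pasta ribbon coiled into a stiff round nest 52 mm in diameter and 34 mm high, 25 to 36 g (unlike by weight, alike in looks). Point at its centre, half-way up; z up. Starts on the chopping board
- nest4_center (a point): Pasta nest: dried pasta ribbon coiled into a stiff round nest 52 mm in diameter and 34 mm high, 25 to 36 g (unlike by weight, alike in looks). Point at its centre, half-way up; z up. Starts on the chopping board
- herb_tin: Bystander, to be left alone: low round metal herb tin, 58 mm in diameter, 48 mm high, on the spice board. Origin at its underside
- tomato_can: Bystander, to be left alone: food can, 74 mm in diameter, 85 mm high, beyond the scale. Origin at its underside
- sauce_jar: Bystander, to be left alone: glass jar, 68 mm in diameter, 85 mm high, beyond the scale. Origin at its underside
- mug: Bystander, to be left alone: white mug, 80 mm in diameter, 85 mm high. Origin at its underside
- bowl: Bystander, to be left alone: blue bowl, 110 mm in diameter, 45 mm high. Origin at its underside
- spoon: Bystander, to be left alone: wooden spoon 170 mm long, lying between the robot and the scale. Origin at its underside
- egg_cup: Bystander, to be left alone: white egg cup, 48 mm in diameter, 45 mm high, between the robot and the scale. Origin at its underside
Not all that is in view belongs to the job. Leave any green look-alike of the part that bears nest2_center alone. Leave any blue or purple look-alike of the part that bears shaker_center alone.

How it is judged:
By the outcome, as a careful person would: the job done as asked, in the order asked, and still so for the second after the job is handed in, with the robot touching nothing.
It also fails if it takes over 72 s, if anything falls off the work surface, if the arm or the gripper's body presses on something with over 40 N, if the wrist force passes 120 N, or if a joint passes its speed limit or range.

## Working session

There is one attempt and no reset: what is moved stays moved. The work goes in short steps, Python scripts to look and compute and a tool call to move; the robot and the scene stay as the last step left them, time stands still between calls to the robot, and variables do not carry over. Pictures are saved under pics/ and viewed, at most 10 in all, crops included, and the job is handed in when it is done.

Besides the shell and the picture viewer there is one more tool, called after "Call:" in YAML: its name, and indented under it one key for each argument. arm_command: Moves the arm, as the interface text tells. Its arguments: {"type":"object","properties":{"motion":{"type":"array"},"jaw":{"type":"number"},"newtons":{"type":"number"}},"required":["motion"]}

```bash
mkdir -p pics; cat > h.py <<'E'
import numpy as np, cv2
from workcell import env
def ray(cam,u,v):
    m=env.camera_model(cam); R=np.array(m["rotation"]); 
    d=R@np.array([(u-m["cx"])/m["fx"],(v-m["cy"])/m["fy"],1.0]); return np.array(m["eye"]),d
def at_z(cam,u,v,z):
    e,d=ray(cam,u,v); return e+d*(z-e[2])/d[2]
def at_d(cam,u,v,depth):
    e,d=ray(cam,u,v); return e+d*depth
def med(D,u,v,r=2):
    u,v=int(round(u)),int(round(v)); p=D[max(v-r,0):v+r+1,max(u-r,0):u+r+1]; p=p[p>0]; return float(np.median(p)) if p.size else 0
def proj(cam,p):
    m=env.camera_model(cam); c=np.array(m["rotation"]).T@(np.array(p,float)-np.array(m["eye"])); return m["fx"]*c[0]/c[2]+m["cx"],m["fy"]*c[1]/c[2]+m["cy"]
E
python3 - <<'E'
from h import *
st=env.state(); print(st["time_s"],st["ee_pos"],st["ee_rot"],st["gripper_width"])
ims=[]
for c in("top","scene"):
    im,D=env.grab_frame(c); cv2.imwrite(f"pics/{c}0.png",im); m=env.camera_model(c); print(c,np.round(m["eye"]))
    for t in ("shaker_center","spice_place","plate_center","nest1_center","marker_tip","pointer_tip","spice_board","nest_board","herb_tin"):
        for r in env.pinpoint(c,t)[:6]:
            if r["score"]<.3: continue
            u,v=r["location"]; d=med(D,u,v); print(t,round(r["score"],2),np.round([u,v]),np.round(at_d(c,u,v,d)) if d else None)
E
```

```text
0.0 [ 226.27387061 -528.07024105  227.12659756] [-1.79898522e+02 -3.44772215e-03  2.31925010e+01] 91.08694242930729
top [ 427.  -47. 1133.]
shaker_center 0.65 [274. 192.] [-88823. -89296. -88116.]
shaker_center 0.55 [313. 288.] [-112609. -113082. -111903.]
shaker_center 0.48 [292. 260.] [-102880. -103353. -102173.]
spice_place 0.84 [162. 202.] [-44375. -44848. -43669.]
plate_center 0.71 [256. 193.] [-87447. -87921. -86741.]
nest1_center 0.75 [378. 224.] [-151186. -151659. -150479.]
marker_tip 0.42 [218. 130.] [-70330. -70803. -69623.]
pointer_tip 0.54 [128. 212.] [-26255. -26728. -25548.]
pointer_tip 0.44 [226. 114.] [-75206. -75679. -74500.]
spice_board 0.94 [144. 205.] [-35239. -35712. -34532.]
nest_board 0.92 [356. 207.] [-144203. -144676. -143496.]
nest_board 0.68 [260. 260.] [-93864. -94337. -93157.]
herb_tin 0.68 [123. 209.] [-23865. -24338. -23158.]
scene [1222. -338.  847.]
shaker_center 0.92 [205. 188.] [108739. 107179. 108364.]
shaker_center 0.72 [282. 217.] [67483. 65923. 67108.]
shaker_center 0.69 [234. 198.] [94879. 93319. 94504.]
spice_place 0.98 [384. 211.] [42874. 41314. 42499.]
plate_center 0.69 [291. 225.] [68043. 66483. 67668.]
nest1_center 0.56 [157. 255.] [111502. 109942. 111127.]
marker_tip 0.54 [361. 263.] [42891. 41331. 42516.]
marker_tip 0.44 [270. 202.] [86193. 84633. 85818.]
pointer_tip 0.56 [366. 294.] [40124. 38564. 39749.]
pointer_tip 0.4 [411. 192.] [33037. 31477. 32661.]
spice_board 0.74 [401. 206.] [37136. 35576. 36761.]
nest_board 0.75 [181. 268.] [104330. 102771. 103955.]
herb_tin 0.6 [412. 194.] [32765. 31205. 32390.]
```

View pics/top0.png

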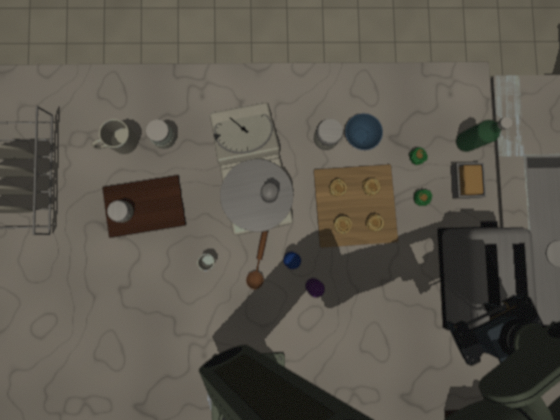

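View pics/scene0.png

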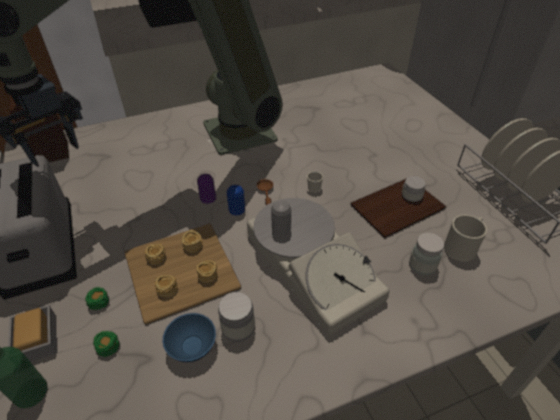

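The top view has the steel shaker on the plate at (270,190). The blue (292,260) and purple (315,288) look-alikes stand on the counter. The yellow nests are on the chopping board at (338,186), (372,186), (343,224) and (376,222), the green look-alikes are to its right, and the spice board is on the left with its tin at (120,210). In the scene view the shaker is at (282,220) and the marker at (367,261). The camera rotation isn't a matrix, so I'll fix that.

```bash
python3 - <<'E'
from h import *
for c in("top","scene"): print(env.camera_model(c))
E
cat >> h.py <<'E'
from scipy.spatial.transform import Rotation as Ro
def rot(cam): return Ro.from_euler("xyz",env.camera_model(cam)["rotation"],degrees=True).as_matrix()
def ray(cam,u,v):
    m=env.camera_model(cam); return np.array(m["eye"]),rot(cam)@np.array([(u-m["cx"])/m["fx"],(v-m["cy"])/m["fy"],1.0])
def proj(cam,p):
    m=env.camera_model(cam); c=rot(cam).T@(np.array(p,float)-np.array(m["eye"])); return m["fx"]*c[0]/c[2]+m["cx"],m["fy"]*c[1]/c[2]+m["cy"]
E
python3 - <<'E'
from h import *
ts=("shaker_center","spice_place","plate_center","nest1_center","marker_tip","pointer_tip","spice_board","nest_board","herb_tin")
for c in("top","scene"):
    im,D=env.grab_frame(c)
    if c=="top":
        cv2.imwrite("pics/crop1.png",cv2.resize(im[90:260,90:410],None,fx=2.5,fy=2.5,interpolation=cv2.INTER_CUBIC))
    for t in ts:
        for r in env.pinpoint(c,t)[:6]:
            if r["score"]<.3: continue
            u,v=r["location"]; d=med(D,u,v); print(c,t,round(r["score"],2),np.round([u,v]),np.round(at_d(c,u,v,d)) if d else None)
    for t in ("nest1_center","shaker_center"):
        for r in env.boxes_of(c,t)[:8]:
            b=r["bbox"];u,v=(b[0]+b[2])/2,(b[1]+b[3])/2;d=med(D,u,v);print("box",c,t,round(r["score"],2),np.round(b),np.round(at_d(c,u,v,d)),np.round(at_z(c,u,v,46 if t[0]=="n" else 165)))
E
```

```text
{'fx': 390.5413806858274, 'fy': 390.5413806858274, 'cx': 275.5558336159979, 'cy': 206.85567441158167, 'eye': array([ 426.58418042,  -46.50994127, 1133.34512682]), 'rotation': array([-175.52515807,   -1.98897378,  -91.29048455])}
{'fx': 436.4432824235201, 'fy': 436.4432824235201, 'cx': 276.1726232922382, 'cy': 209.0222876026875, 'eye': array([1222.18108181, -337.73047655,  847.1250702 ]), 'rotation': array([-134.02000242,    0.8436785 ,   68.20046072])}
top shaker_center 0.87 [272. 193.] [537. -74. 156.]
top shaker_center 0.82 [292. 261.] [ 362. -125.   84.]
top shaker_center 0.77 [316. 286.] [ 295. -187.   83.]
top spice_place 0.79 [161. 201.] [536. 238.  13.]
top spice_place 0.71 [122. 142.] [694. 326.  79.]
top spice_place 0.37 [229. 117.] [767.  39.  50.]
top plate_center 0.81 [254. 195.] [541. -29.  76.]
top nest1_center 0.82 [375. 224.] [ 456. -366.   38.]
top marker_tip 0.45 [220. 133.] [717.  65.  69.]
top pointer_tip 0.53 [231. 116.] [771.  35.  50.]
top spice_board 0.75 [142. 204.] [530. 292.  12.]
top nest_board 0.88 [354. 205.] [ 514. -315.   12.]
top nest_board 0.69 [260.
[... 866 characters left out ...]
e pointer_tip 0.44 [364. 294.] [773.  36.  50.]
scene spice_board 0.66 [403. 206.] [538. 300.  13.]
scene nest_board 0.77 [179. 268.] [ 515. -323.   12.]
scene nest_board 0.53 [282. 216.] [568. -72. 144.]
scene herb_tin 0.83 [412. 195.] [531. 329.  37.]
box scene nest1_center 0.56 [148. 244. 165. 268.] [ 483. -365.   40.] [ 488. -365.   46.]
box scene nest1_center 0.25 [152. 274. 178. 298.] [ 577. -364.   39.] [ 582. -364.   46.]
box scene shaker_center 0.87 [272. 199. 292. 237.] [568. -73. 137.] [594. -83. 165.]
box scene shaker_center 0.75 [228. 184. 247. 216.] [ 388. -128.   59.] [ 500. -156.  165.]
box scene shaker_center 0.65 [197. 174. 215. 205.] [ 312. -194.   57.] [ 436. -214.  165.]
```

View pics/crop1.png

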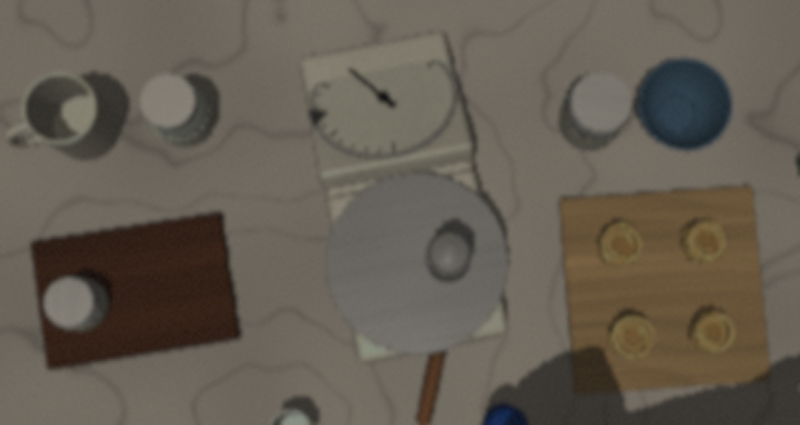

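The crop confirms the choice: the shaker meant is the grey steel one standing on the plate (crop (450,250)), since the other two candidates are blue and purple and stand on the counter. Next I'll refine positions from depth.

```bash
cat >> h.py <<'E'
def cloud(cam,D):
    m=env.camera_model(cam); v,u=np.mgrid[0:D.shape[0],0:D.shape[1]]
    P=np.stack([(u-m["cx"])/m["fx"],(v-m["cy"])/m["fy"],np.ones_like(D)],-1)*D[...,None]
    W=P@rot(cam).T+np.array(m["eye"]); W[D<=0]=np.nan; return W
def blobs(W,box,z0,z1,amin=30):
    m=((W[...,0]>box[0])&(W[...,0]<box[1])&(W[...,1]>box[2])&(W[...,1]<box[3])&(W[...,2]>z0)&(W[...,2]<z1)).astype(np.uint8)
    n,l,s,c=cv2.connectedComponentsWithStats(m)
    for i in range(1,n):
        if s[i,4]>=amin:
            Q=W[l==i]; print("  n",s[i,4],"mid",np.round((np.percentile(Q,2,0)+np.percentile(Q,98,0))/2,1),"ext",np.round(np.percentile(Q,98,0)-np.percentile(Q,2,0)),"zmed",round(np.median(Q[:,2]),1))
E
python3 - <<'E'
from h import *
for c in ("top","scene"):
    im,D=env.grab_frame(c); W=cloud(c,D)
    print(c,"shaker");blobs(W,(450,650,-150,80),100,170)
    print(c,"nests");blobs(W,(380,650,-460,-190),24,55)
    print(c,"plate");blobs(W,(430,655,-150,90),66,84,200)
    print(c,"boards");blobs(W,(400,650,150,420),8,17,200);blobs(W,(400,650,-460,-200),8,17,200)
    print(c,"tin");blobs(W,(400,650,150,420),30,70)
E
```

```text
top shaker
  n 294 mid [544.5 -67.2 134.1] ext [44. 42. 53.] zmed 153.4
top nests
  n 240 mid [ 566.5 -360.5   38.3] ext [43. 42. 21.] zmed 41.3
  n 226 mid [ 565.3 -262.9   41. ] ext [43. 42. 14.] zmed 41.5
  n 251 mid [ 463. -366.   38.] ext [45. 44. 22.] zmed 41.5
  n 254 mid [ 459.  -274.5   37.5] ext [45. 45. 22.] zmed 41.7
top plate
  n 3920 mid [545.4 -33.   75.4] ext [181. 180.   9.] zmed 75.2
top boards
  n 3483 mid [525.1 289.   12.5] ext [153. 212.   8.] zmed 12.3
  n 4892 mid [ 515.5 -319.3   12.5] ext [220. 221.   8.] zmed 12.7
top tin
  n 410 mid [508.6 343.   48.3] ext [51. 51. 32.] zmed 59.6
scene shaker
  n 510 mid [552.3 -68.1 129.8] ext [37. 44. 57.] zmed 141.4
scene nests
  n 309 mid [ 461.5 -274.3   35.4] ext [46. 45. 22.] zmed 40.5
  n 304 mid [ 467.1 -366.5   36.7] ext [41. 44. 21.] zmed 39.9
  n 322 mid [ 567.6 -263.4   36.9] ext [44. 43. 19.] zmed 40.6
  n 359 mid [ 571.  -361.1   35.8] ext [41. 44. 22.] zmed 40.0
scene plate
  n 3118 mid [546.3 -33.5  74.6] ext [172. 181.   6.] zmed 74.5
scene boards
  n 2577 mid [531.7 288.8  11.9] ext [150. 213.   6.] zmed 11.7
  n 5634 mid [ 519.7 -319.    12.1] ext [222. 221.   7.] zmed 12.1
scene tin
  n 386 mid [515.3 343.4  46.9] ext [51. 51. 31.] zmed 57.4
```

Call:
arm_command:
  motion:
    - {"offset": [0.02,-0.03,0],"spin": 0.135}
    - {"offset": [0.03,-0.05,0],"spin": 0.135}
    - {"offset": [0.04,-0.05,0],"spin": 0.135}
    - {"offset": [0.03,-0.05,0],"spin": 0}
    - {"offset": [0.03,-0.05,0],"spin": 0}
  jaw: 0.08
  newtons: 20

```text
time_s: 2.92
ee_pos: [341.5, -281.7, 228.3]
ee_rot: [180.0, -0.1, -0.0]
force: [0.4, -0.4, 0.4]
gripper_width: 80.1
gripper_force: 0.0
```

Call:
arm_command:
  motion:
    - {"offset": [0.041,-0.043,0],"spin": 0}
    - {"offset": [0.041,-0.043,0],"spin": 0}
    - {"offset": [0.041,-0.043,0],"spin": 0}
    - {"offset": [0.041,-0.043,0],"spin": 0}
    - {"offset": [0.04,-0.042,0],"spin": 0}

```text
time_s: 3.55
ee_pos: [546.1, -67.7, 228.1]
ee_rot: [180.0, -0.0, 0.0]
force: [0.3, -0.3, 0.6]
gripper_width: 80.0
gripper_force: 0.0
```

Call:
arm_command:
  motion:
    - {"offset": [0,0,0],"spin": 0}

```text
time_s: 3.68
ee_pos: [547.0, -66.6, 227.4]
ee_rot: [-180.0, -0.0, 0.3]
force: [-0.8, -1.3, -0.5]
gripper_width: 79.9
gripper_force: 0.0
```

Call:
arm_command:
  motion:
    - {"offset": [0,0,0.04],"spin": 0}
    - {"offset": [0,0,0.04],"spin": 0}
    - {"offset": [0,0,0.02],"spin": 0}
    - {"offset": [0,0,0],"spin": 0}

```text
time_s: 4.18
ee_pos: [543.0, -70.0, 126.6]
ee_rot: [-180.0, 0.2, -0.1]
force: [0.7, 0.1, 0.5]
gripper_width: 79.9
gripper_force: 0.0
```

Call:
arm_command:
  motion:
    - {"offset": [0,0,0],"spin": 0}
    - {"offset": [0,0,0],"spin": 0}
    - {"offset": [0,0,0],"spin": 0}
    - {"offset": [0,0,0],"spin": 0}
    - {"offset": [0,0,0],"spin": 0}
  jaw: 0.03
  newtons: 20

```text
time_s: 4.8
ee_pos: [545.1, -69.3, 128.2]
ee_rot: [180.0, -0.0, -0.0]
force: [0.3, 1.0, 0.1]
gripper_width: 47.2
gripper_force: 20.0
```

Call:
arm_command:
  motion:
    - {"offset": [0,0,-0.03],"spin": 0}
    - {"offset": [0,0,-0.04],"spin": 0}
    - {"offset": [0,-0.03,-0.02],"spin": 0}
    - {"offset": [0,-0.05,0],"spin": 0}
    - {"offset": [0,-0.05,0],"spin": 0}

```text
time_s: 5.42
ee_pos: [544.6, 61.7, 218.0]
ee_rot: [180.0, -0.0, -0.1]
force: [0.0, 0.1, -1.0]
gripper_width: 47.0
gripper_force: 20.0
```

Call:
arm_command:
  motion:
    - {"offset": [0,-0.05,0],"spin": 0}
    - {"offset": [0,-0.05,0],"spin": 0}
    - {"offset": [-0.003,-0.045,0],"spin": 0}
    - {"offset": [-0.004,-0.029,0],"spin": 0}
    - {"offset": [0,0,0],"spin": 0}

```text
time_s: 6.05
ee_pos: [537.2, 236.3, 217.3]
ee_rot: [180.0, 0.1, 0.2]
force: [-0.4, 0.1, -0.9]
gripper_width: 47.4
gripper_force: 20.0
```

```bash
python3 - <<'E'
from h import *
im,D=env.grab_frame("scene"); cv2.imwrite("pics/s2.png",im); print(env.state()["ee_pos"],env.state()["gripper_width"]); W=cloud("scene",D)
print("plate");blobs(W,(430,655,-150,90),66,90,200)
# dial picture crop
cv2.imwrite("pics/dial2.png",cv2.resize(im[225:335,275:395],None,fx=5,fy=5,interpolation=cv2.INTER_CUBIC))
E
```

```text
[537.41757213 234.95572988 217.36294586] 47.550162734074135
plate
  n 3799 mid [546.8 -33.8  81.8] ext [178. 179.   6.] zmed 82.0
```

View pics/dial2.png

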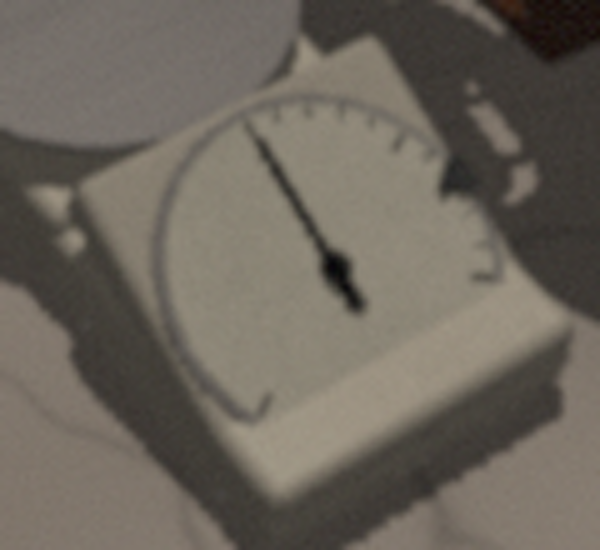

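The dial crop shows the needle at zero: centre (337,268), tip (250,122), marker tip near (440,188). Now I'll lower the shaker.

Call:
arm_command:
  motion:
    - {"offset": [0,0,0.05],"spin": 0}
    - {"offset": [0,0,0.05],"spin": 0}
    - {"offset": [0,0,0.035],"spin": 0}
    - {"offset": [0,0,0.014],"spin": 0}
    - {"offset": [0,0,0],"spin": 0}

```text
time_s: 6.72
ee_pos: [538.3, 233.9, 69.0]
ee_rot: [180.0, 0.0, -0.1]
force: [-0.7, 0.5, -0.1]
gripper_width: 46.7
gripper_force: 20.0
```

```bash
cat >> h.py <<'E'
def dial(pts,D=None,save=None):
    """angles (rad) of image points (scene) about the dial's centre, first point = centre, second = zero tip"""
    import json
    if D is not None:
        W=cloud("scene",D)[240:305,310:372].reshape(-1,3); W=W[np.isfinite(W).all(1)]
        for _ in range(4):
            c=np.median(W,0) if _==0 else W.mean(0); n=np.linalg.svd(W-c,full_matrices=False)[2][2]; W=W[abs((W-c)@n)<4]
        n=n*np.sign(n[2]); json.dump([list(c),list(n)],open("dial.json","w"))
    c,n=map(np.array,json.load(open("dial.json")))
    Q=[]
    for u,v in pts:
        e,d=ray("scene",u,v); Q.append(e+d*((c-e)@n)/(d@n))
    C=Q[0]; x=Q[1]-C; x/=np.linalg.norm(x); y=np.cross(n,x)
    print("n",np.round(n,2),"C",np.round(C,1))
    for q in Q[1:]:
        w=q-C; print("r",round(np.linalg.norm(w),1),"ang",round(np.arctan2(-(w@y),w@x),3))
E
python3 - <<'E'
from h import *
im,D=env.grab_frame("scene")
f=lambda x,y:((x+.5)/5-.5+275,(y+.5)/5-.5+225)
dial([f(337,268),f(249,120),f(440,188),f(458,175),f(440,195)],D)
print(env.state()["ee_pos"],env.state()["force"])
print([f(337,268),f(249,120),f(440,188)])
E
```

```text
n [0.31 0.21 0.93] C [729.2   2.9  69.1]
r 77.2 ang -0.0
r 72.8 ang 1.371
r 85.8 ang 1.375
r 70.2 ang 1.406
[538.81549919 234.33943983  69.90635563] [ 0.91614219 -0.02395999 -1.08323955]
[(342.0, 278.2), (324.4, 248.6), (362.6, 262.2)]
```

Call:
arm_command:
  motion:
    - {"offset": [0,0,0.0025],"spin": 0}
    - {"offset": [0,0,0],"spin": 0}

```text
time_s: 7.02
ee_pos: [538.3, 234.7, 67.3]
ee_rot: [-180.0, -0.1, -0.0]
force: [1.0, 0.3, -1.3]
gripper_width: 47.5
gripper_force: 20.0
```

```bash
sed -i 's/\[240:305,310:372\]/[258:299,322:363]/' h.py; python3 - <<'E'
from h import *
print(env.state()["ee_pos"],env.state()["force"])
im,D=env.grab_frame("scene")
f=lambda x,y:((x+.5)/5-.5+275,(y+.5)/5-.5+225)
dial([f(337,268),f(249,120),f(440,188),f(458,175),f(440,195)],D)
E
```

```text
[538.3272283  234.7305724   67.29215764] [ 0.97560709  0.34054324 -1.26349979]
n [0.43 0.08 0.9 ] C [728.6   3.4  68.1]
r 75.7 ang -0.0
r 65.4 ang 1.432
r 76.9 ang 1.436
r 63.2 ang 1.471
```

Call:
arm_command:
  motion:
    - {"offset": [0,0,0.0015],"spin": 0}
    - {"offset": [0,0,0],"spin": 0}
    - {"offset": [0,0,0],"spin": 0}

```text
time_s: 7.45
ee_pos: [538.5, 234.9, 66.1]
ee_rot: [-180.0, -0.1, 0.0]
force: [-0.6, -0.7, 5.9]
gripper_width: 46.8
gripper_force: 20.0
```

Contact. Release the shaker and rise.

Call:
arm_command:
  motion:
    - {"offset": [0,0,0],"spin": 0}
    - {"offset": [0,0,0],"spin": 0}
    - {"offset": [0,0,0],"spin": 0}
    - {"offset": [0,0,-0.03],"spin": 0}
    - {"offset": [0,0,-0.05],"spin": 0}
  jaw: 0.075

```text
time_s: 8.07
ee_pos: [536.6, 234.1, 143.8]
ee_rot: [179.9, 0.3, -0.0]
force: [1.2, 0.3, 0.1]
gripper_width: 75.2
gripper_force: 0.0
```

Call:
arm_command:
  motion:
    - {"offset": [0,0.03,-0.05],"spin": 0}
    - {"offset": [-0.015,0.055,-0.02],"spin": 0}
    - {"offset": [-0.015,0.055,0],"spin": 0}
    - {"offset": [-0.015,0.055,0],"spin": 0}
    - {"offset": [-0.015,0.055,0],"spin": 0}

```text
time_s: 8.7
ee_pos: [477.1, -16.9, 215.0]
ee_rot: [180.0, -0.0, 0.0]
force: [0.2, -1.0, -0.1]
gripper_width: 74.9
gripper_force: 0.0
```

```bash
python3 - <<'E'
from h import *
print(env.state()["ee_pos"])
for c in ("top","scene"):
    im,D=env.grab_frame(c); W=cloud(c,D)
    print("shaker,tin");blobs(W,(400,650,150,420),30,110)
E
```

```text
[477.1035796  -16.90688906 215.01835985]
shaker,tin
  n 320 mid [537.7 232.3  66.9] ext [43. 43. 62.] zmed 88.7
  n 408 mid [508.5 342.4  48.5] ext [51. 51. 30.] zmed 59.4
shaker,tin
  n 386 mid [514.4 343.7  46.9] ext [52. 52. 31.] zmed 57.2
  n 451 mid [545.4 231.1  63.8] ext [38. 39. 64.] zmed 74.6
```

Call:
arm_command:
  motion:
    - {"offset": [-0.004,0.055,0],"spin": 0}
    - {"offset": [-0.004,0.055,0],"spin": 0}
    - {"offset": [-0.004,0.053,0.02],"spin": 0}
    - {"offset": [-0.003,0.05,0.03],"spin": 0}
    - {"offset": [-0.003,0.0445,0.03],"spin": 0}

```text
time_s: 9.43
ee_pos: [460.4, -274.1, 134.2]
ee_rot: [180.0, -0.1, -0.0]
force: [0.6, -0.6, 0.2]
gripper_width: 74.7
gripper_force: 0.0
```

Call:
arm_command:
  motion:
    - {"offset": [0,0,0.03],"spin": 0}
    - {"offset": [0,0,0.04],"spin": 0}
    - {"offset": [0,0,0.025],"spin": 0}
    - {"offset": [0,0,0.01],"spin": 0}
    - {"offset": [0,0,0],"spin": 0}

```text
time_s: 10.05
ee_pos: [460.1, -272.5, 29.7]
ee_rot: [-180.0, 0.0, 0.0]
force: [0.1, -0.3, 0.3]
gripper_width: 75.0
gripper_force: 0.0
```

Call:
arm_command:
  motion:
    - {"offset": [0,0,0],"spin": 0}
    - {"offset": [0,0,0],"spin": 0}
    - {"offset": [0,0,0],"spin": 0}
    - {"offset": [0,0,0],"spin": 0}
  jaw: 0.035
  newtons: 12

```text
time_s: 10.55
ee_pos: [460.3, -273.1, 30.8]
ee_rot: [179.9, -0.1, -0.0]
force: [-0.4, 0.8, 5.1]
gripper_width: 51.8
gripper_force: 12.0
```

Call:
arm_command:
  motion:
    - {"offset": [0,0,-0.04],"spin": 0}
    - {"offset": [0,0,-0.05],"spin": 0}
    - {"offset": [0.01,-0.03,-0.03],"spin": 0}
    - {"offset": [0.01,-0.055,0],"spin": 0}
    - {"offset": [0.01,-0.055,0],"spin": 0}

```text
time_s: 11.18
ee_pos: [490.0, -131.7, 150.4]
ee_rot: [180.0, -0.1, -0.1]
force: [0.3, 0.8, 0.1]
gripper_width: 51.9
gripper_force: 12.0
```

Call:
arm_command:
  motion:
    - {"offset": [0.01,-0.05,0],"spin": 0}
    - {"offset": [0,-0.05,0],"spin": 0}
    - {"offset": [0,0,0.03],"spin": 0}
    - {"offset": [0,0,0.019],"spin": 0}
    - {"offset": [0,0,0],"spin": 0}

```text
time_s: 11.8
ee_pos: [498.6, -32.6, 99.7]
ee_rot: [-180.0, 0.2, 0.0]
force: [-0.1, 0.7, -0.1]
gripper_width: 51.9
gripper_force: 12.0
```

Call:
arm_command:
  motion:
    - {"offset": [0,0,0.001],"spin": 0}
    - {"offset": [0,0,0],"spin": 0}

```text
time_s: 12.05
ee_pos: [500.4, -33.1, 100.7]
ee_rot: [180.0, -0.1, -0.0]
force: [0.5, 0.4, -0.4]
gripper_width: 51.7
gripper_force: 12.0
```

Call:
arm_command:
  motion:
    - {"offset": [0,0,0],"spin": 0}
    - {"offset": [0,0,0],"spin": 0}
    - {"offset": [0,0,-0.02],"spin": 0}
    - {"offset": [0,0,-0.05],"spin": 0}
    - {"offset": [0,0.03,-0.04],"spin": 0}
  jaw: 0.068

```text
time_s: 12.68
ee_pos: [500.1, -62.1, 211.8]
ee_rot: [-180.0, -0.1, 0.1]
force: [1.3, -1.3, -0.1]
gripper_width: 68.0
gripper_force: 0.0
```

Call:
arm_command:
  motion:
    - {"offset": [0.013,0.05,0],"spin": 0}
    - {"offset": [0.013,0.05,0],"spin": 0}
    - {"offset": [0.013,0.05,0.02],"spin": 0}
    - {"offset": [0.013,0.03,0.03],"spin": 0}
    - {"offset": [0.013,0.021,0.05],"spin": 0}

```text
time_s: 13.3
ee_pos: [566.4, -266.4, 110.6]
ee_rot: [179.9, -0.3, -0.1]
force: [0.2, 1.3, -0.1]
gripper_width: 68.3
gripper_force: 0.0
```

```bash
python3 - <<'E'
from h import *
print(env.state()["ee_pos"])
im,D=env.grab_frame("scene"); W=cloud("scene",D)
blobs(W,(430,655,-150,90),95,125)
cv2.imwrite("pics/dial3.png",cv2.resize(im[170:335,250:395],None,fx=3.6,fy=3.6,interpolation=cv2.INTER_CUBIC)); cv2.imwrite("pics/s3.png",im)
E
```

```text
[ 566.36685696 -266.36418347  110.63607427]
  n 287 mid [501.6 -34.1 105.4] ext [46. 44. 19.] zmed 108.9
  n 137 mid [646.3  25.5  98.7] ext [17. 83.  7.] zmed 98.4
```

View pics/dial3.png

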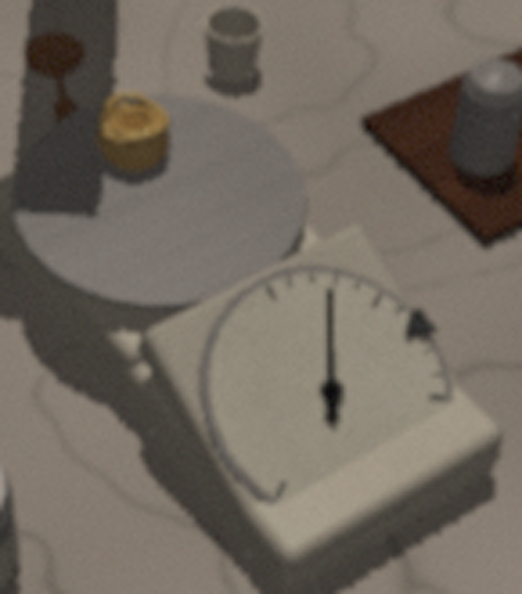

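The first nest is on the plate, the needle tip is at crop (330,290) and the marker at (420,325), so about halfway. Second nest next.

Call:
arm_command:
  motion:
    - {"offset": [0,-0.001,0.03],"spin": 0}
    - {"offset": [0,0,0.03],"spin": 0}
    - {"offset": [0,0,0.02],"spin": 0}
    - {"offset": [0,0,0],"spin": 0}

```text
time_s: 13.85
ee_pos: [563.7, -262.1, 28.9]
ee_rot: [-179.9, 0.2, -0.0]
force: [-0.9, 0.2, 0.7]
gripper_width: 68.0
gripper_force: 0.0
```

Call:
arm_command:
  motion:
    - {"offset": [0,0,0],"spin": 0}
    - {"offset": [0,0,0],"spin": 0}
    - {"offset": [0,0,0],"spin": 0}
    - {"offset": [0,0,0],"spin": 0}
  jaw: 0.035
  newtons: 12

```text
time_s: 14.35
ee_pos: [565.6, -263.2, 31.4]
ee_rot: [179.9, -0.1, -0.0]
force: [-0.1, 0.5, 5.3]
gripper_width: 51.8
gripper_force: 12.0
```

```bash
python3 - <<'E'
from h import *
g=lambda x,y:((x+.5)/3.6-.5+250,(y+.5)/3.6-.5+170)
f=lambda x,y:((x+.5)/5-.5+275,(y+.5)/5-.5+225)
dial([f(337,268),f(249,120),g(330,290),f(440,188),g(405,337)])
print(f(337,268),g(332,392))
E
```

```text
n [0.43 0.08 0.9 ] C [728.6   3.4  68.1]
r 75.7 ang -0.0
r 65.0 ang 0.557
r 65.4 ang 1.432
r 62.8 ang 1.451
(342.0, 278.2) (341.8611111111111, 278.52777777777777)
```

Call:
arm_command:
  motion:
    - {"offset": [0,0,-0.04],"spin": 0}
    - {"offset": [0,0,-0.05],"spin": 0}
    - {"offset": [0.003,-0.03,-0.03],"spin": 0}
    - {"offset": [0.003,-0.055,0],"spin": 0}
    - {"offset": [0.003,-0.05,0],"spin": 0}

```text
time_s: 14.98
ee_pos: [573.7, -126.6, 150.5]
ee_rot: [180.0, -0.1, -0.1]
force: [0.9, -0.7, 0.0]
gripper_width: 51.6
gripper_force: 12.0
```

Call:
arm_command:
  motion:
    - {"offset": [0,-0.05,0],"spin": 0}
    - {"offset": [0,0,0.03],"spin": 0}
    - {"offset": [0,0,0.019],"spin": 0}
    - {"offset": [0,0,0],"spin": 0}
    - {"offset": [0,0,0],"spin": 0}

```text
time_s: 15.6
ee_pos: [574.3, -78.1, 101.7]
ee_rot: [180.0, -0.1, -0.0]
force: [-1.0, 0.3, -0.8]
gripper_width: 51.8
gripper_force: 12.0
```

Call:
arm_command:
  motion:
    - {"offset": [0,0,0.002],"spin": 0}
    - {"offset": [0,0,0],"spin": 0}

```text
time_s: 15.85
ee_pos: [574.0, -78.1, 99.4]
ee_rot: [180.0, -0.1, -0.0]
force: [-0.6, -0.3, 0.1]
gripper_width: 51.9
gripper_force: 12.0
```

Call:
arm_command:
  motion:
    - {"offset": [0,0,0],"spin": 0}
    - {"offset": [0,0,0],"spin": 0}
    - {"offset": [0,0,-0.02],"spin": 0}
    - {"offset": [0,0,-0.05],"spin": 0}
    - {"offset": [0,0.03,-0.04],"spin": 0}
  jaw: 0.068

```text
time_s: 16.48
ee_pos: [574.1, -106.9, 210.7]
ee_rot: [-180.0, -0.1, 0.1]
force: [0.2, -1.0, 0.7]
gripper_width: 67.9
gripper_force: 0.0
```

Call:
arm_command:
  motion:
    - {"offset": [-0.02,0.05,0],"spin": 0}
    - {"offset": [-0.02,0.05,0],"spin": 0}
    - {"offset": [-0.02,0.05,0],"spin": 0}
    - {"offset": [-0.02,0.05,0],"spin": 0}
    - {"offset": [-0.02,0.05,0],"spin": 0}

```text
time_s: 17.1
ee_pos: [473.0, -359.4, 209.1]
ee_rot: [180.0, -0.0, -0.0]
force: [-0.5, 0.1, 1.0]
gripper_width: 67.9
gripper_force: 0.0
```

```bash
python3 - <<'E'
from h import *
print(env.state()["ee_pos"])
im,D=env.grab_frame("scene"); W=cloud("scene",D)
blobs(W,(430,655,-150,90),95,125)
cv2.imwrite("pics/dial4.png",cv2.resize(im[170:335,250:395],None,fx=3.6,fy=3.6,interpolation=cv2.INTER_CUBIC)); cv2.imwrite("pics/s4.png",im)
E
```

```text
[ 472.95777396 -359.36265946  209.14748332]
  n 275 mid [502.1 -33.6 104.6] ext [44. 43. 18.] zmed 107.8
  n 294 mid [575.8 -78.5 104.7] ext [43. 43. 17.] zmed 107.4
  n 137 mid [646.4  27.4  98.3] ext [16. 80.  6.] zmed 98.2
```

View pics/dial4.png

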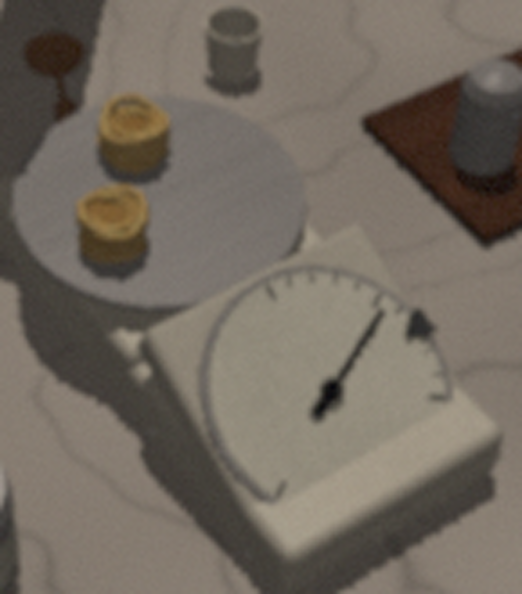

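Needle tip at crop (381,310) is clearly short of the marker tip at (407,335), by about 0.3 rad. A third nest is needed.

Call:
arm_command:
  motion:
    - {"offset": [-0.009,0.007,0.05],"spin": 0}
    - {"offset": [0,0,0.055],"spin": 0}
    - {"offset": [0,0,0.045],"spin": 0}
    - {"offset": [0,0,0.029],"spin": 0}
    - {"offset": [0,0,0],"spin": 0}

```text
time_s: 17.77
ee_pos: [464.6, -364.5, 28.8]
ee_rot: [-179.9, 0.1, -0.0]
force: [0.8, 0.3, 0.6]
gripper_width: 67.8
gripper_force: 0.0
```

Call:
arm_command:
  motion:
    - {"offset": [0,0,0],"spin": 0}
    - {"offset": [0,0,0],"spin": 0}
    - {"offset": [0,0,0],"spin": 0}
    - {"offset": [0,0,0],"spin": 0}
  jaw: 0.035
  newtons: 12

```text
time_s: 18.27
ee_pos: [465.0, -365.0, 30.6]
ee_rot: [180.0, -0.0, -0.0]
force: [0.3, 0.7, 2.5]
gripper_width: 51.7
gripper_force: 12.0
```

Call:
arm_command:
  motion:
    - {"offset": [0,0,-0.04],"spin": 0}
    - {"offset": [0,0,-0.05],"spin": 0}
    - {"offset": [0.015,-0.03,-0.045],"spin": 0}
    - {"offset": [0.02,-0.05,0],"spin": 0}
    - {"offset": [0.02,-0.05,0],"spin": 0}

```text
time_s: 18.9
ee_pos: [520.2, -233.8, 165.8]
ee_rot: [180.0, -0.1, -0.1]
force: [1.2, -0.3, -0.2]
gripper_width: 51.3
gripper_force: 12.0
```

Call:
arm_command:
  motion:
    - {"offset": [0.015,-0.05,0],"spin": 0}
    - {"offset": [0.015,-0.05,0],"spin": 0}
    - {"offset": [0.015,-0.055,0],"spin": 0}
    - {"offset": [0.01,-0.055,0],"spin": 0}
    - {"offset": [0,-0.037,0],"spin": 0}

```text
time_s: 19.52
ee_pos: [575.1, 14.6, 164.8]
ee_rot: [-180.0, -0.0, 0.1]
force: [0.3, 0.3, -0.6]
gripper_width: 51.4
gripper_force: 12.0
```

Call:
arm_command:
  motion:
    - {"offset": [0,0,0],"spin": 0}
    - {"offset": [0,0,0.04],"spin": 0}
    - {"offset": [0,0,0.025],"spin": 0}
    - {"offset": [0,0,0],"spin": 0}
    - {"offset": [0,0,0],"spin": 0}

```text
time_s: 20.15
ee_pos: [575.6, 11.4, 100.9]
ee_rot: [180.0, -0.1, -0.1]
force: [0.2, -0.8, -0.1]
gripper_width: 51.8
gripper_force: 12.0
```

Call:
arm_command:
  motion:
    - {"offset": [0,0,0.003],"spin": 0}
    - {"offset": [0,0,0],"spin": 0}

```text
time_s: 20.4
ee_pos: [575.1, 12.0, 97.5]
ee_rot: [180.0, -0.1, -0.0]
force: [-0.1, 0.2, -0.3]
gripper_width: 51.8
gripper_force: 12.0
```

Call:
arm_command:
  motion:
    - {"offset": [0,0,0],"spin": 0}
    - {"offset": [0,0,0],"spin": 0}
    - {"offset": [0,0,-0.02],"spin": 0}
    - {"offset": [0,0,-0.05],"spin": 0}
    - {"offset": [0,0,-0.05],"spin": 0}
  jaw: 0.068

```text
time_s: 21.02
ee_pos: [574.6, 12.2, 218.1]
ee_rot: [180.0, 0.0, -0.0]
force: [0.1, 0.5, -0.1]
gripper_width: 67.8
gripper_force: 0.0
```

Call:
arm_command:
  motion:
    - {"offset": [-0.04,0.04,0],"spin": 0}
    - {"offset": [-0.04,0.04,0],"spin": 0}
    - {"offset": [-0.04,0.04,0],"spin": 0}
    - {"offset": [-0.04,0.04,0],"spin": 0}
    - {"offset": [-0.03,0.04,0],"spin": 0}

```text
time_s: 21.65
ee_pos: [383.1, -188.7, 217.3]
ee_rot: [180.0, -0.0, 0.0]
force: [0.5, -0.3, -0.2]
gripper_width: 67.7
gripper_force: 0.0
```

Call:
arm_command:
  motion:
    - {"offset": [0,0,0],"spin": 0}
    - {"offset": [0,0,0],"spin": 0}
    - {"offset": [0,0,0],"spin": 0}
    - {"offset": [0,0,0],"spin": 0}

```text
time_s: 22.15
ee_pos: [385.4, -187.1, 216.8]
ee_rot: [-180.0, 0.0, 0.1]
force: [-0.8, 0.7, -0.1]
gripper_width: 67.8
gripper_force: 0.0
```

```bash
python3 - <<'E'
from h import *
print(env.state()["ee_pos"],env.state()["time_s"])
im,D=env.grab_frame("scene"); W=cloud("scene",D)
blobs(W,(430,655,-150,90),93,125); print("board");blobs(W,(380,650,-460,-190),24,55)
cv2.imwrite("pics/s5.png",cv2.resize(im[120:360,100:480],None,fx=2.1,fy=2.1,interpolation=cv2.INTER_CUBIC))
E
```

```text
[ 385.39336712 -187.06971414  216.82584249] 22.15
  n 277 mid [502.  -33.8 102.4] ext [44. 43. 17.] zmed 105.5
  n 297 mid [578.1  11.3 102.5] ext [42. 43. 18.] zmed 105.1
  n 290 mid [576.8 -78.  102.9] ext [43. 43. 18.] zmed 105.6
  n 153 mid [645.9  22.7  97.4] ext [18. 92.  7.] zmed 98.1
board
  n 356 mid [ 571.  -361.2   36.2] ext [41. 44. 20.] zmed 40.0
```

View pics/s5.png

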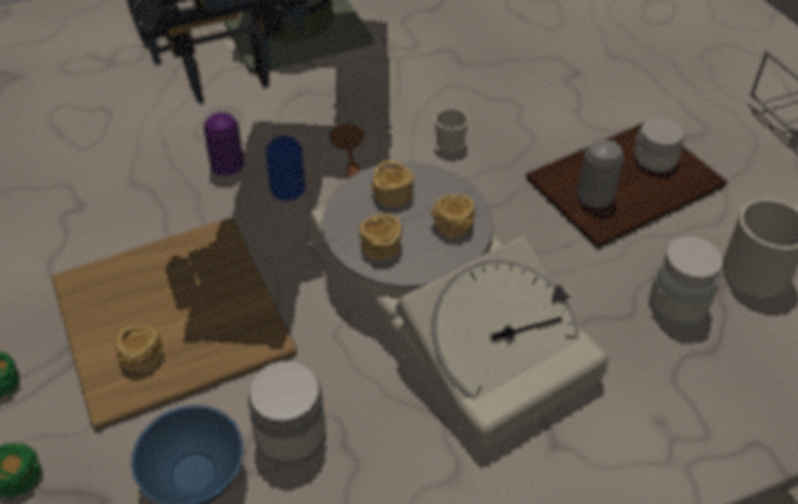

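The needle at (562,320) has passed the marker at (557,295). All three nests stand on the plate, the spare is on its board, the shaker is upright on the spice board, and the other things are undisturbed. Handing in.

```bash
python3 -c "
from workcell import env
print(env.job_done())"
```

```text
the job is handed in; nothing more can be done
None
```

The job is handed in at about 22 s: the shaker stands upright on the spice board, three nests on the scale's plate take the pointer past the marker (two fell short), and the spare nest is still on the chopping board.

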